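# Turn the specimen carriers face up with the lifter

## Robot

A 6-joint arm with a two-finger parallel gripper is mounted at the origin on a cart in front of the work surface, level with it; the furniture and walls round the work are solid. World frame = base frame: x ahead of the robot, y to its left, z up, the work surface at z = 0. Lengths are in m, angles in rad, forces in N, time in s.
With the tool pointing down it reaches from about 0.275 to 0.725 m from the base axis. Payload 5.6 kg.
Tool frame: the origin (TCP) lies between the finger pads; the fingertips stand 11 mm ahead of it and the grasp point (between the pads) lies 8 mm behind it (nose_length is the distance from the TCP to the fingertips, in m); z points along the fingers, y is the line along which they close (so a half turn about z gives the same grasp; the last joint's range is limited). The gripper opens to 85 mm and grips with 20 to 120 N. Pads are 22 mm wide; open, the fingers measure 114 mm over their backs; the gripper's body (76 mm by 85 mm) begins 54 mm behind the grasp point. The pads swing forward as they close: fully open they stand 13 mm farther back than shut.
Start: joints at [-0.883, 0.255, 0.108, 0, -1.424, -0.285], TCP at [0.216, -0.506, 0.242] pointing down, gripper open.
Joint ranges: [-2.95, 2.95], [-1.21, 1.97], [-1.09, 1.5], [-2.87, 1.71], [-2.94, -0.07], [-3.05, 3.05]. Speed limits (rad/s): [2.57, 2.57, 3.14, 3.14, 3.14, 3.14].

## Interface

Orientations are given as [roll, pitch, yaw] about the fixed x, y, z axes, in that order (R = Rz(yaw) Ry(pitch) Rx(roll)).
In Python, from bench import read_state, capture, camera_info, close_job, look_for, masks_of, tip_of, nose_length gives the robot as it stands. The module is installed in compiled form; this text tells all that it offers.
- The arm moves only by the shell command python3 -m jog 'ROWS' [FORCE]. ROWS is JSON, a list that holds one entry, the list of rows, each a list of 5 numbers: the shift along the tool's x, y, z in m, then the turn about the tool's z in rad, then the opening, from 0 (shut) to 1 (fully open). A call has 1 to 20 rows; each row is the pose to reach, as a shift and turn from the pose commanded when the call began, along the tool's axes at that moment; what a row does not reach only later rows make up. A row lasts 1/8 s, in which the tool goes at most 62.5 mm and 10.7 degrees, less where a joint would pass 70% of its speed; a pose out of reach is approached as far as the arm can. A call with a gripper value outside its range is refused whole. The fingers move at their own pace and stop on an object; FORCE is the grip in N (left out, the last holds). Time passes only in rows, so rows that repeat a pose let the fingers close. It gives the time, the measured TCP pose, the force, the opening and the grip force at its end, in the units of the state.
- read_state(): the state, without advancing time (a new reading comes with each control period).
- capture(name): name is "side" or "top"; returns the picture (400x640x3 uint8, blue, green, red); there is no depth.
- camera_info(name): a dict with "fx", "fy", "cx", "cy" (pixels), "eye" and "orientation" of the camera in the world. Camera axes: x right, y down, z forward; pixel columns grow to the right and rows downward; lengths in m; the calibration is good to about 2 mm. A picture is of the moment at which its call begins. camera_info takes no time and is no camera call.
- close_job(): hands the job in; it is judged then, once.
Trained networks look in the newest picture that a camera, given by its name, has taken for a name from the list of things; names that differ only in an ending like _2 or _b are one class to them, and where a whole thing is asked for, a point or a joint stands for the part that bears it (a point fixed in the world has none). Each returns a list of dicts, best first, with "confidence" (0 to 1); they miss things now and then, are a little off and sometimes report something else, mostly with a low value. They report only what shows in the picture. A call takes as long as a camera call. They do not tell look-alikes from the thing itself.
- look_for(camera, label): "pixel" ([column, row] in pixels, amid what is visible of it).
- masks_of(camera, label): "region" (400x640 bool, what is visible of it) and "pixel" ([column, row] in pixels, amid what is visible of it).
- tip_of(camera, label): "pixel" ([column, row] in pixels: a listed point, or the origin of a listed thing).
The state is a dict: "time_s": time; "qpos": joint angles; "qd": joint speeds; "joint_torque": joint torques, N m; "position": TCP position; "tcp_rot": TCP orientation; "force": force on the tool from outside, world axes, zero at the start; "moment": the same for the moment, N m; "width": opening from 0.0 (shut) to 1.0 (fully open); "gripper_force": force on a finger pad.
Only numpy, scipy, OpenCV 4.12 (cv2) and the standard library are available. Lean on these libraries where they do the work, as an engineer would, in place of code of your own. Each camera call takes 0.05 s, during which the arm holds its last target. There are 200 camera calls.

## Task

Pick the yellow-handled lifter out of the tool tray and use it to turn every specimen carrier on the turn-over board face up: slide the blade through the slot under the near edge and tilt the carrier over the step, so that it falls flat on the landing behind, orange face up; then push it with the blade fully home against the fence. Never touch a carrier with the gripper's fingers. When all are turned, stand the lifter back in the tray flat on its blade; the other tools stay in the tray, and the red-capped pot and the dropper bottle must not be knocked away.

Things in the scene. Friction and masses are not known exactly. Their poses are not given: they have to be found in the camera images.
- turn_board: turn-over board, fixed white block 140 (x) x 280 (y) mm with four lanes along x between grey ribs 56.5 mm high (x = -62 to 78 mm); origin on the bench under the middle of the step edge; x points away from the robot, y left, yaw within 0.08 rad of the world. Lanes at y = +105, +35, -35, -105 mm; seats (x = -32 to 0) at z = 45 mm, landings (x = 0 to 72) at z = 50 mm, fence behind (x = 72 to 78)
- lifter: steel blade 28 mm wide, 3 mm thick, x = -20 to +62 mm (tip), heel 40 mm wide up to x = 14 mm, with upright yellow handle; 90 to 140 g. Starts standing in the tray, x within 0.2 rad of world x. Origin on the handle's axis at the blade's underside; z up, x to the tip. Handle 24 (x) x 14 (y) mm, up to z = 56 mm. Grip it across y
- lifter_tip (a point): middle of the front edge of the lifter's blade, 62 mm ahead of the handle's axis, 1.5 mm above the underside
- tool_tray: fixed open aluminium tray, 158 (x) x 270 (y) mm, walls 4 mm thick and 18 mm high; origin at the middle of its underside, inner floor at z = 4 mm. It holds the lifter and four other tools side by side in any order, about 50 mm apart along y
- lane_1 (a point): leftmost lane: on the seat at the foot of the step, mid-lane (54 mm wide). Seat 32 mm long, 45 mm high; in front of it a slot for the blade, 38 mm wide, open to the bench and the robot, between 8 mm side ledges (seat height, end stops 5 mm higher at x = -57 to -62). Behind: 5 mm step, landing 72 mm long, fence 16 mm high. Raised at its near edge a carrier tilts over the step
- lane_2 (a point): lane 2 from the left: like lane_1, point on the seat's surface at the foot of the step
- lane_3 (a point): lane 3 from the left: like lane_1, point on the seat's surface at the foot of the step
- lane_4 (a point): lane 4 from the left: like lane_1, point on the seat's surface at the foot of the step
- carrier_1: flat blue plate 50 (x) x 48 (y) x 6 mm, 28 to 56 g; origin at its centre; z out of its plain blue back (4 small screws); face (-z side) orange with round white window. Starts face down (z up) on a seat of the board, x along the board's x within 0.03 rad, far edge 0 to 2 mm from the step, near edge 18 to 20 mm over the slot. Turned: z down. 3 or 4 carriers; an absent one read None
- carrier_2: flat blue plate 50 (x) x 48 (y) x 6 mm, 28 to 56 g; origin at its centre; z out of its plain blue back (4 small screws); face (-z side) orange with round white window. Starts face down (z up) on a seat of the board, x along the board's x within 0.03 rad, far edge 0 to 2 mm from the step, near edge 18 to 20 mm over the slot. Turned: z down. 3 or 4 carriers; an absent one read None
- carrier_3: flat blue plate 50 (x) x 48 (y) x 6 mm, 28 to 56 g; origin at its centre; z out of its plain blue back (4 small screws); face (-z side) orange with round white window. Starts face down (z up) on a seat of the board, x along the board's x within 0.03 rad, far edge 0 to 2 mm from the step, near edge 18 to 20 mm over the slot. Turned: z down. 3 or 4 carriers; an absent one read None
- carrier_4: flat blue plate 50 (x) x 48 (y) x 6 mm, 28 to 56 g; origin at its centre; z out of its plain blue back (4 small screws); face (-z side) orange with round white window. Starts face down (z up) on a seat of the board, x along the board's x within 0.03 rad, far edge 0 to 2 mm from the step, near edge 18 to 20 mm over the slot. Turned: z down. 3 or 4 carriers; an absent one read None
- black_marker: white marker pen with black cap, 135 mm long, 14 mm high, lying in the tray; origin at the middle of its underside; its length along its y
- steel_tweezers: steel forceps, 116 mm long, 14 mm wide, 9 mm high, in the tray; origin at the middle of the underside; length along y
- black_hex_key: black bent hex key, 93 x 33 mm, 6 mm high, in the tray; origin at the middle of the underside; length along y
- white_tube: white conical tube with blue cap, 112 mm long, 20 mm high, lying in the tray; origin at the middle of the underside; length along y
- red_pot: white specimen pot with red cap, 39 mm across, 49 mm high, standing right of the board; leave alone
- dropper_bottle: brown dropper bottle, 33 mm across, 102 mm high, standing left of the board; leave alone
There are look-alikes about, which are no part of the job. There is more than one size of the lifter; the one meant has the size given above. Leave any brown look-alike of the carrier_1 alone.

How it is judged:
On the way, in this order (a step that is already met when the one before it is completed fails the run):
1. the lifter is raised out of the tray (z of lifter in the frame of tool_tray above 0.028 m), for 0.2 s.
2. every carrier lies face up on the landing, home against the fence (angle between each of carrier_1, carrier_2, carrier_3, carrier_4's own z axis and vertical above 2.99 rad and x of carrier_1 in the frame of turn_board between 0.042 and 0.051 m and z of carrier_1 in the frame of turn_board between 0.048 and 0.057 m and linear speed of each of carrier_1, carrier_2, carrier_3, carrier_4 below 0.02 m/s and x of carrier_2 in the frame of turn_board between 0.042 and 0.051 m and z of carrier_2 in the frame of turn_board between 0.048 and 0.057 m and x of carrier_3 in the frame of turn_board between 0.042 and 0.051 m and z of carrier_3 in the frame of turn_board between 0.048 and 0.057 m and x of carrier_4 in the frame of turn_board between 0.042 and 0.051 m and z of carrier_4 in the frame of turn_board between 0.048 and 0.057 m), for 0.2 s.
At the end, for the whole second after the job is handed in: every carrier lies still and flat on a landing, orange face up (within 0.15 rad, home against the fence within 5 mm); the lifter stands at rest on its blade in the tray (within 0.2 rad, at most 16 mm above its floor, handle inside the walls); the other four tools are in the tray (all of step 2 and angle between lifter's own z axis and vertical below 0.2 rad and z of lifter in the frame of tool_tray below 0.02 m and x of lifter in the frame of tool_tray between -0.07 and 0.07 m and y of lifter in the frame of tool_tray between -0.13 and 0.13 m and linear speed of lifter below 0.02 m/s and horizontal distance between each of black_marker, steel_tweezers, black_hex_key, white_tube and tool_tray below 0.15 m and height (world z) of each of black_marker, steel_tweezers, black_hex_key, white_tube below 0.04 m); the robot touches nothing.
It fails at once if the fingers touch a specimen carrier (contact force between the fingers and carrier_1 above 0.5 N or contact force between the fingers and carrier_2 above 0.5 N or contact force between the fingers and carrier_3 above 0.5 N or contact force between the fingers and carrier_4 above 0.5 N).
It fails at once if the red-capped pot or the dropper bottle is knocked away (distance of any of red_pot, dropper_bottle from where it was at the start of the episode above 0.03 m).
Of carrier_1, carrier_2, carrier_3, carrier_4 only 3 to 4 are there at a start; the rules pass over those that are not, and their reading is None.
At some moment in a run one of lifter may be knocked a few centimetres aside while the robot is not near it.
Once in a run the grip may slacken for a moment while it holds something.
It also fails if it takes over 208 s, if anything falls off the work surface, if the arm or the gripper's body presses on something with over 40 N, if the wrist force passes 120 N, or if a joint passes its speed limit or range.

## Working session

There is one attempt and no reset: what is moved stays moved. The work goes in short steps, Python scripts to look and compute and a shell command to move; the robot and the scene stay as the last step left them, time stands still between calls to the robot, and variables do not carry over. Pictures are saved under pics/ and viewed, at most 14 in all, crops included, and the job is handed in when it is done.

```bash
mkdir -p pics; cat > h.py <<'E'
import numpy as np, cv2
from scipy.spatial.transform import Rotation as R
from bench import *
def cam(n):
    c=camera_info(n); o=np.array(c['orientation'],float)
    M=R.from_euler('xyz',o).as_matrix() if o.size==3 else (o if o.shape==(3,3) else R.from_quat(o).as_matrix())
    return c,M
def ray(n,px,z):
    c,M=cam(n); d=M@np.array([(px[0]-c['cx'])/c['fx'],(px[1]-c['cy'])/c['fy'],1]); e=np.array(c['eye'])
    return e+d*(z-e[2])/d[2]
def proj(n,p):
    c,M=cam(n); q=M.T@(np.array(p)-np.array(c['eye'])); return np.array([c['fx']*q[0]/q[2]+c['cx'],c['fy']*q[1]/q[2]+c['cy']])
def tri(p1,p2):
    A=[];b=[]
    for n,p in (('top',p1),('side',p2)):
        c,M=cam(n); d=M@np.array([(p[0]-c['cx'])/c['fx'],(p[1]-c['cy'])/c['fy'],1]); d/=np.linalg.norm(d)
        P=np.eye(3)-np.outer(d,d); A.append(P); b.append(P@np.array(c['eye']))
    return np.linalg.lstsq(np.vstack(A),np.hstack(b),rcond=None)[0]
def snap(n,f,crop=None,s=1):
    im=capture(n)
    if crop: a,b,c,d=crop; im=im[b:d,a:c]
    if s!=1: im=cv2.resize(im,None,fx=s,fy=s,interpolation=cv2.INTER_CUBIC)
    cv2.imwrite('pics/'+f,im)
E
python3 - <<'E'
from h import *
np.set_printoptions(precision=4,suppress=True)
for n in('top','side'):
    print(n,camera_info(n)); snap(n,n+'0.png')
    for l in('lifter','lifter_tip','tool_tray','turn_board','lane_1','lane_2','lane_3','lane_4','carrier_1','red_pot','dropper_bottle'):
        print(l,[(np.round(d['pixel'],1).tolist(),round(d['confidence'],2)) for d in tip_of(n,l)])
print(read_state())
E
```

```text
top {'fx': 481.95779007617915, 'fy': 481.95779007617915, 'cx': 318.4037613360382, 'cy': 197.79954465235167, 'eye': array([ 0.2481, -0.3002,  1.5284]), 'orientation': array([-2.9798, -0.0019, -1.5574])}
lifter [([426.3, 251.2], 0.82), ([291.3, 229.2], 0.52)]
lifter_tip [([290.2, 208.4], 0.51)]
tool_tray [([323.0, 228.1], 0.71)]
turn_board [([318.9, 172.3], 0.68)]
lane_1 [([352.9, 168.4], 0.86), ([286.3, 167.2], 0.83), ([327.6, 169.0], 0.67), ([306.6, 169.9], 0.6)]
lane_2 [([352.9, 168.4], 0.86), ([286.3, 167.2], 0.83), ([327.6, 169.0], 0.67), ([306.6, 169.9], 0.6)]
lane_3 [([352.9, 168.4], 0.86), ([286.3, 167.2], 0.83), ([327.6, 169.0], 0.67), ([306.6, 169.9], 0.6)]
lane_4 [([352.9, 168.4], 0.86), ([286.3, 167.2], 0.83), ([327.6, 169.0], 0.67), ([306.6, 169.9], 0.6)]
carrier_1 [([330.7, 178.0], 0.81), ([305.0, 179.8], 0.78), ([284.3, 180.6], 0.67), ([207.1, 140.0], 0.59)]
red_pot [([384.0, 182.6], 0.44), ([319.8, 226.0], 0.22)]
dropper_bottle [([235.0, 143.2], 0.72), ([306.6, 229.8], 0.21)]
side {'fx': 452.4198203956713, 'fy': 452.4198203956713, 'cx': 319.16239017079846, 'cy': 199.090
[... 755 characters left out ...]
), ([355.7, 199.3], 0.73)]
carrier_1 [([349.1, 208.0], 0.71), ([347.2, 195.8], 0.55), ([340.8, 187.4], 0.53), ([353.8, 164.8], 0.5)]
red_pot [([370.4, 258.2], 0.82)]
dropper_bottle [([356.2, 177.2], 0.7), ([347.2, 195.6], 0.24)]
{'time_s': 1.2, 'qpos': array([-0.8834,  0.2551,  0.1082,  0.    , -1.4239, -0.2846]), 'qd': array([ 0.0005, -0.0005,  0.0001, -0.0007, -0.0016, -0.0004]), 'joint_torque': array([ -0.0001, -38.6413,  23.807 ,   5.3679,  -0.0005,  -0.    ]), 'position': array([ 0.2156, -0.506 ,  0.2423]), 'tcp_rot': array([ 3.1416, -0.    , -2.7388]), 'force': array([0.4605, 0.7389, 0.3993]), 'moment': array([0.0261, 0.0184, 0.0206]), 'gripper_force': 0.0, 'width': 0.9992504858479347}
```

View pics/top0.png

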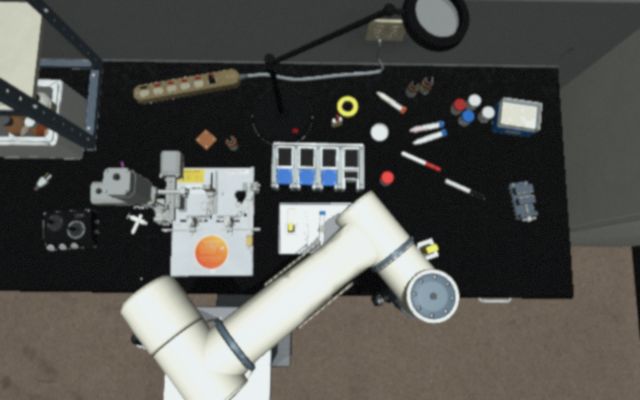

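View pics/side0.png

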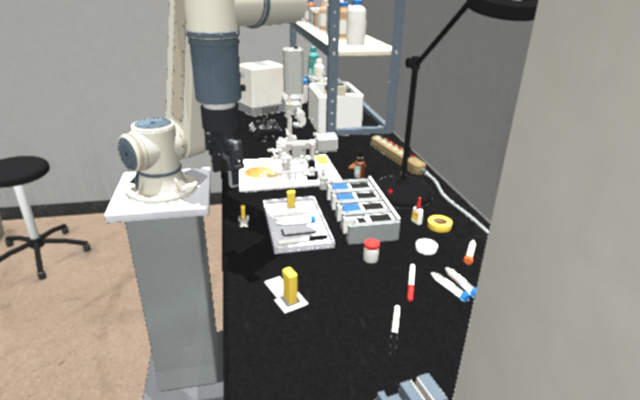

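The top view shows carriers in lanes 1–3 (blue at 284, 305 and 330, row 178); lane 4 is empty. There are three lifter candidates:
- **Tray:** top (291,229), side (292,208).
- **Large one, outside the tray:** top (426,251), side (290,300).
- **Small one, outside the tray:** side (246,218).

The one in the tray fits the description, so I'll confirm it in a crop.

```bash
cat > board.py <<'E'
from h import *
from scipy.optimize import least_squares
np.set_printoptions(precision=4,suppress=True)
Y=[.105,.035,-.035,-.105]
def fit():
    obs={}
    for n in('top','side'):
        capture(n); obs[n]=[np.array(d['pixel']) for d in tip_of(n,'lane_1') if d['confidence']>.4]
    def W(p): 
        c,s=np.cos(p[2]),np.sin(p[2]); return [np.array([p[0]-s*y,p[1]+c*y,.045]) for y in Y]
    def f(p):
        r=[]
        for n in obs:
            P=np.array([proj(n,w) for w in W(p)])
            for o in obs[n]:
                d=P-o; r+=list(d[np.argmin((d**2).sum(1))])
        return r
    s=least_squares(f,[.35,-.29,0],loss='soft_l1',x_scale=[.01,.01,.02]); return s.x,f(s.x)
E
python3 - <<'E'
from board import *
for n in('top','side'):
    capture(n)
o=[]
p,r=fit();print('board',p,np.array(r))
L=tri((291.3,229.2),(291.8,207.8));print('lifter origin tri',L,ray('top',(291.3,229.2),.004),ray('side',(291.8,207.8),.004))
print('tip',tri((290.2,208.4),(308.9,206.4)))
print('tray',ray('top',(323,228.1),0),ray('side',(297.5,226.6),0))
for a in [(330.7,178),(305,179.8),(284.3,180.6)]: print('car',ray('top',a,.048))
im=capture('side')[170:260,215:345]; cv2.imwrite('pics/c1.png',cv2.resize(im,None,fx=6,fy=6,interpolation=cv2.INTER_CUBIC))
for n in ('top','side'):
  capture(n)
  for l in ('black_marker','steel_tweezers','black_hex_key','white_tube'): print(n,l,[(ray(n,d['pixel'],.008)[:2],round(d['confidence'],2)) for d in look_for(n,l)][:2])
E
```

```text
board [ 0.58   -0.3627 -0.0021] [-0.167  -0.1131 -1.0965 -0.1593 19.9035  0.6407 -3.1362 -0.8668 -1.331
  0.9099 -2.4674 -1.0879 10.5326 10.4121  0.6854  1.6718]
lifter origin tri [ 0.3972 -0.2153  0.0017] [ 0.3949 -0.2152  0.004 ] [ 0.3987 -0.2194  0.004 ]
tip [ 0.4576 -0.2095 -0.0008]
tray [ 0.4002 -0.3157  0.    ] [ 0.3995 -0.3266  0.    ]
car [ 0.5532 -0.3375  0.048 ]
car [ 0.5463 -0.2571  0.048 ]
car [ 0.5429 -0.1924  0.048 ]
top black_marker [(array([ 0.568 , -0.3349]), 0.71)]
top steel_tweezers [(array([ 0.3492, -0.2646]), 0.55), (array([ 0.6065, -0.3084]), 0.51)]
top black_hex_key [(array([ 0.5688, -0.2554]), 0.15)]
top white_tube [(array([ 0.4098, -0.3067]), 0.65)]
side black_marker [(array([ 0.4151, -0.4189]), 0.48), (array([ 0.6099, -0.285 ]), 0.38)]
side steel_tweezers [(array([ 0.3839, -0.2669]), 0.61)]
side black_hex_key [(array([ 0.4246, -0.3727]), 0.41)]
side white_tube [(array([ 0.4009, -0.3052]), 0.59)]
```

View pics/c1.png

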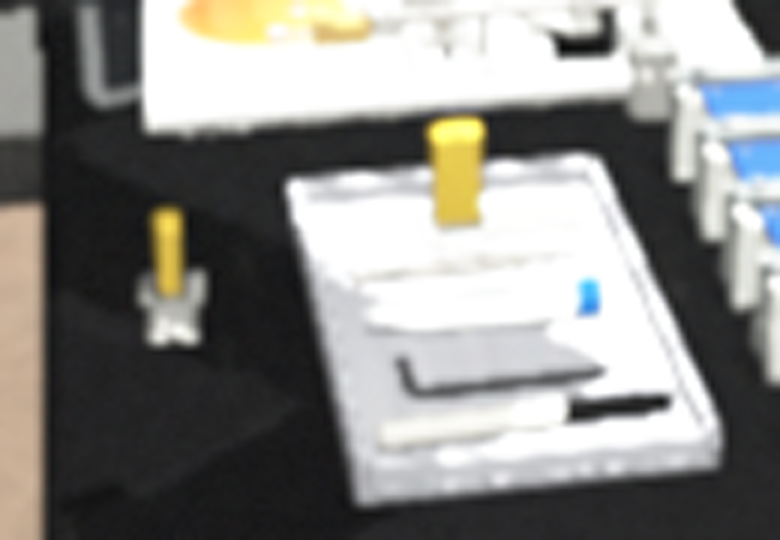

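The crop confirms it: the lifter in the tray has its yellow handle at side (292,200) and sits beside the tube, hex key and marker. The small one at (246,218) and the large one at (290,300) are decoys outside the tray. Next I'll move above the tray lifter.

```bash
python3 -m jog '[[[-0.05,0.035,0,0.05,0.6],[-0.1,0.07,0,0.1,0.6],[-0.15,0.105,0.02,0.15,0.6],[-0.2,0.14,0.04,0.2,0.6],[-0.24,0.165,0.06,0.25,0.6],[-0.28,0.195,0.082,0.3,0.6],[-0.28,0.195,0.082,0.3,0.6],[-0.28,0.195,0.082,0.3,0.6]]]'
sed -i 's/\[.35,-.29,0\]/[.58,-.30,0]/' board.py
python3 - <<'E'
from board import *
print(nose_length if not callable(nose_length) else nose_length())
p,r=fit();print('board',p,np.array(r))
for n in('top','side'):
    capture(n)
    for l in('lifter','lifter_tip','tool_tray'): print(n,l,[(np.round(d['pixel'],1).tolist(),ray(n,d['pixel'],.004)[:2],round(d['confidence'],2)) for d in tip_of(n,l)])
# handle by colour in side view
im=capture('side'); hsv=cv2.cvtColor(im,cv2.COLOR_BGR2HSV); m=cv2.inRange(hsv,(18,120,80),(35,255,255))
k,lab,st,ce=cv2.connectedComponentsWithStats(m)
for i in range(1,k):
    if st[i][4]>30: print(st[i],ce[i],'at z=.03',ray('side',ce[i],.035))
E
```

```text
time_s: 3.05
position: [0.397, -0.217, 0.1606]
tcp_rot: [-3.141, 0.0, -3.038]
force: [-0.7, 0.5, 0.1]
width: 0.599
gripper_force: 0.0
0.011
board [ 0.578  -0.2988 -0.0336] [  1.9465   1.6257  -2.1676   0.4659   1.3337   2.9956  -2.329   -0.9435
  -2.0765  -3.2553   0.8619   2.0495  -0.2336   1.1592   2.6772  -0.6998
  56.7235 -24.7553]
top lifter [([425.0, 250.6], array([ 0.3331, -0.6378]), 0.88), ([301.3, 276.1], array([ 0.2486, -0.2497]), 0.61), ([292.6, 228.9], array([ 0.396 , -0.2193]), 0.57), ([305.1, 229.9], array([ 0.3933, -0.259 ]), 0.48)]
top lifter_tip [([397.0, 257.2], array([ 0.3113, -0.5493]), 0.85), ([304.9, 227.4], array([ 0.4013, -0.2582]), 0.66), ([317.5, 273.7], array([ 0.2567, -0.3002]), 0.55)]
top tool_tray [([321.4, 228.1], array([ 0.3997, -0.3106]), 0.66), ([351.1, 223.6], array([ 0.4154, -0.4048]), 0.51)]
side lifter [([287.3, 298.0], array([ 0.329 , -0.6359]), 0.88), ([292.6, 208.8], array([ 0.4001, -0.2261]), 0.61), ([246.2, 218.0], array([ 0.2595, -0.2597]), 0.5)]
side lifter_tip [([272.7, 279.4], array([ 0.3045, -0.5635]), 0.89), ([310.5, 206.2], array([ 0.4565, -0.2185]), 0.77), ([357.2, 199.9], array([ 0.6093, -0.2011]), 0.71), ([241.7, 229.7], array([ 0.2437, -0.3241]), 0.49), ([297.8, 221.9], array([ 0.4034, -0.3073]), 0.4)]
side tool_tray [([295.5, 222.2], array([ 0.3967, -0.3079]), 0.68)]
[246 168  18   9  87] [253.5172 171.8046] at z=.03 [0.2998 0.0012 0.035 ]
[286 190  10  18 140] [290.7214 197.5786] at z=.03 [ 0.3969 -0.2116  0.035 ]
[239 204   7  14  69] [242.5507 210.087 ] at z=.03 [ 0.2505 -0.2675  0.035 ]
[411 211   7   9  42] [414.     215.3333] at z=.03 [ 0.7243 -0.379   0.035 ]
[427 214  26  19 230] [439.0696 224.713 ] at z=.03 [ 0.7722 -0.4405  0.035 ]
[281 266  17  38 428] [289.8785 284.9883] at z=.03 [ 0.3359 -0.631   0.035 ]
```

```bash
python3 -m jog '[[[0,0,0.05,0,0.6],[0,0,0.1,0,0.6],[0,0,0.1205,0,0.6],[0,0,0.1205,0,0.6],[0,0,0.1205,0,0],[0,0,0.1205,0,0],[0,0,0.1205,0,0],[0,0,0.1205,0,0],[0,0,0.1205,0,0],[0,0,0.1205,0,0]]]' 100
python3 -m jog '[[[0,0,-0.02,0,0],[0,0,-0.06,0,0],[0,0,-0.11,0,0],[0,0,-0.16,0,0],[0,0,-0.16,0,0],[0,0,-0.16,0,0]]]'
python3 - <<'E'
from board import *
snap('side','s1.png',(220,100,420,250),4)
capture('top')
for n in('top','side'):
    for l in('lifter','lifter_tip'): print(n,l,[(np.round(d['pixel'],1).tolist(),round(d['confidence'],2)) for d in tip_of(n,l)])
c=read_state()['position']; print(proj('side',c+[.062,0,-.035]),proj('top',c+[.062,0,-.035]))
im=capture('top')[130:200,262:376]; cv2.imwrite('pics/t1.png',cv2.resize(im,None,fx=7,fy=7,interpolation=cv2.INTER_CUBIC))
E
```

```text
time_s: 4.95
position: [0.3978, -0.2171, 0.0412]
tcp_rot: [-3.14, 0.003, -3.038]
force: [-1.3, 0.9, 6.2]
width: 0.142
gripper_force: 97.9
time_s: 5.7
position: [0.3964, -0.2165, 0.1994]
tcp_rot: [3.141, 0.0, -3.039]
force: [-0.0, -0.2, -1.8]
width: 0.148
gripper_force: 97.4
top lifter [([426.7, 249.6], 0.98), ([302.9, 274.6], 0.54)]
top lifter_tip [([399.3, 257.3], 0.88), ([317.4, 274.6], 0.46)]
side lifter [([293.2, 158.9], 0.7), ([244.0, 217.6], 0.66), ([290.0, 298.0], 0.57)]
side lifter_tip [([270.2, 280.7], 0.8), ([309.8, 155.2], 0.52), ([241.8, 227.6], 0.52)]
[311.4357 157.1202] [289.3285 201.7008]
```

View pics/s1.png

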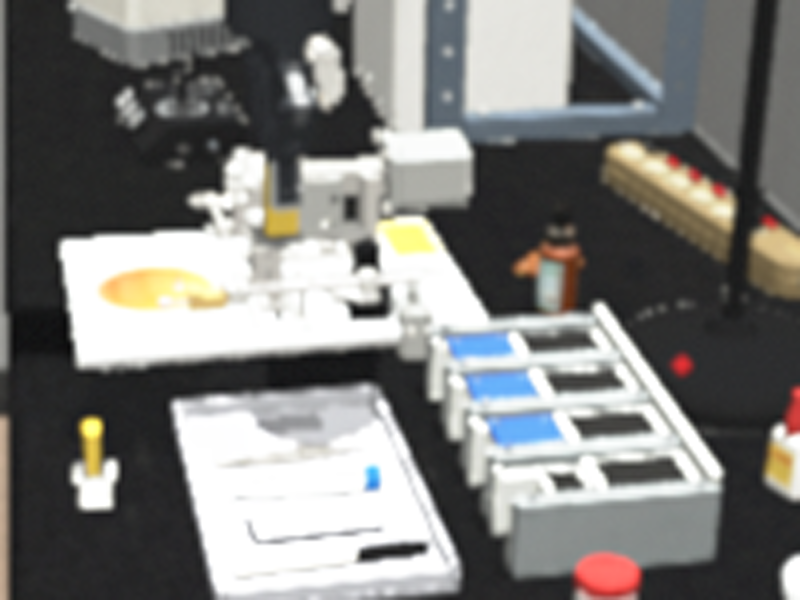

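View pics/t1.png

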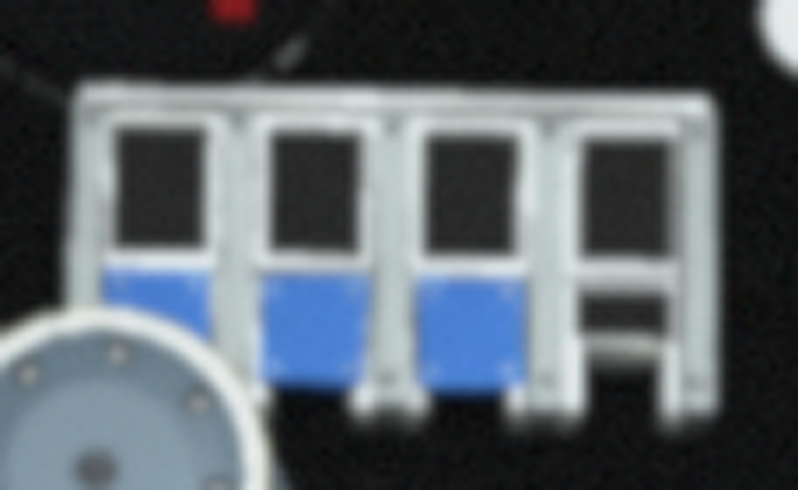

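The side crop shows the lifter held, with yellow between the fingers at about (291,152). The board's fence back corners are at side (369.5,175.7) and (400,217) and top (273,142) and (364.6,144). I'll refine the board from the fence corners and the blue carriers.

```bash
python3 - <<'E'
from board import *
a,b=ray('top',(273.1,142.1),.066),ray('top',(364.6,143.9),.066)
c,d=ray('side',(369.5,175.75),.066),ray('side',(400,217.5),.066)
for u,v in((a,b),(c,d)):
    w=u-v; yaw=np.arctan2(-w[0],w[1]); m=(u+v)/2; print(u[:2],v[:2],'len',np.hypot(*w[:2]),'yaw',yaw,'org',m[:2]-.078*np.array([np.cos(yaw),np.sin(yaw)]))
for n in('top','side'):
    im=capture(n); hsv=cv2.cvtColor(im,cv2.COLOR_BGR2HSV); m=cv2.inRange(hsv,(100,120,80),(125,255,255))
    k,lab,st,ce=cv2.connectedComponentsWithStats(m)
    for i in range(1,k):
        if st[i][4]>60: print(n,st[i],ce[i],'z=.051',ray(n,ce[i],.051)[:2])
E
```

```text
[ 0.6617 -0.1555] [ 0.6599 -0.4422] len 0.2866836710354798 yaw -0.0063806781210831096 org [ 0.5828 -0.2984]
[ 0.6577 -0.1606] [ 0.6582 -0.4365] len 0.27588991247107697 yaw 0.0018798056153002062 org [ 0.5799 -0.2987]
top [461 110  14  13 136] [467.7574 115.6838] z=.051 [ 0.7618 -0.7737]
top [277 169  14   8  69] [284.6522 171.7391] z=.051 [ 0.5706 -0.193 ]
top [300 170  14  16 210] [306.3286 177.2238] z=.051 [ 0.554  -0.2612]
top [322 170  15  17 221] [328.6606 178.0407] z=.051 [ 0.5524 -0.3311]
side [337 194  16   5  70] [344.4571 196.0429] z=.051 [ 0.5513 -0.2591]
side [343 204  17   7  85] [350.4824 206.9412] z=.051 [ 0.5513 -0.3292]
side [460 286  17  16 109] [467.4587 294.6514] z=.051 [ 0.6926 -0.7483]
```

```bash
python3 -m jog '[[[0,-0.02,0.02,0.05,0],[-0.02,-0.05,0.05,0.103,0],[-0.0457,-0.0505,0.08,0.103,0],[-0.0457,-0.0505,0.105,0.103,0],[-0.0457,-0.0505,0.122,0.103,0],[-0.0457,-0.0505,0.122,0.103,0],[-0.0457,-0.0505,0.122,0.103,0]]]'
python3 - <<'E'
from board import *
snap('side','s2.png',(270,130,410,235),5)
capture('top')
for n in('top','side'):
    for l in('lifter','lifter_tip'): print(n,l,[(np.round(d['pixel'],1).tolist(),round(d['confidence'],2)) for d in tip_of(n,l)])
c=read_state()['position']; print(c,proj('side',c+[.062,0,-.035]),proj('side',c+[0,0,-.037]))
E
```

```text
time_s: 7.02
position: [0.448, -0.2627, 0.0786]
tcp_rot: [-3.141, 0.001, -3.142]
force: [0.2, -0.0, -1.6]
width: 0.146
gripper_force: 97.6
top lifter [([334.8, 229.8], 0.75), ([426.6, 249.1], 0.65), ([302.7, 274.4], 0.55)]
top lifter_tip [([397.8, 254.9], 0.73), ([318.2, 274.1], 0.6)]
side lifter [([290.3, 297.3], 0.95), ([312.0, 203.2], 0.54), ([245.3, 217.7], 0.44)]
side lifter_tip [([332.1, 201.9], 0.64), ([241.2, 230.7], 0.62), ([272.0, 281.3], 0.55), ([348.2, 197.3], 0.43)]
[ 0.4477 -0.2624  0.0783] [330.9484 199.8893] [310.3001 202.0785]
```

View pics/s2.png

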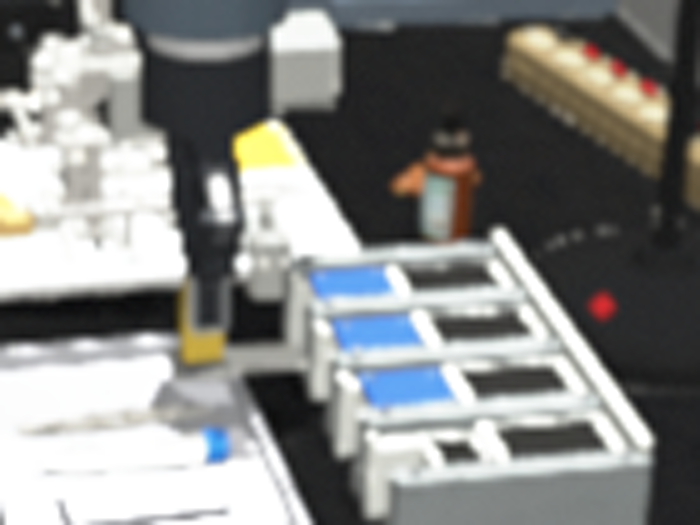

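The blade points at lane 2, tip at about side (331,202), which matches the prediction. Now I'll insert it.

```bash
python3 -m jog '[[[0,0,0.008,0,0],[0,0,0.008,0,0],[-0.01,0,0.008,0,0],[-0.02,0,0.008,0,0],[-0.032,0,0.008,0,0],[-0.032,0,0.008,0,0],[-0.032,0,0.008,0,0]]]'
python3 - <<'E'
from board import *
snap('side','s3.png',(300,150,410,232),7)
E
```

```text
time_s: 8.2
position: [0.4793, -0.2622, 0.0696]
tcp_rot: [3.141, -0.0, 3.141]
force: [-0.1, 0.2, -0.9]
width: 0.146
gripper_force: 97.6
```

View pics/s3.png

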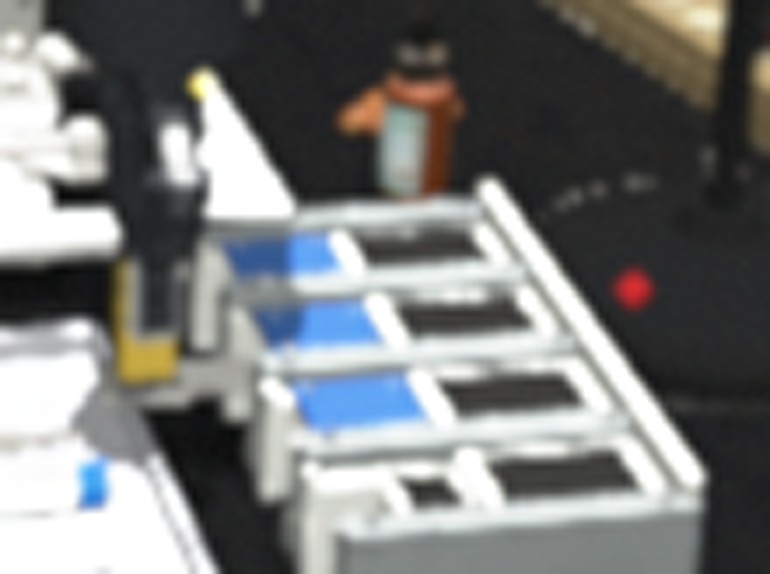

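```bash
python3 -m jog '[[[0,0,-0.005,0,0],[0,0,-0.0095,0,0],[-0.0006,0,-0.016,0,0],[-0.0022,0,-0.022,0,0],[-0.005,0,-0.028,0,0],[-0.0087,0,-0.033,0,0],[-0.013,0,-0.038,0,0],[-0.0185,0,-0.0415,0,0],[-0.0185,0,-0.0415,0,0],[-0.0185,0,-0.0415,0,0]]]'
python3 - <<'E'
from board import *
snap('side','s4.png',(300,150,410,232),7)
E
```

```text
time_s: 9.5
position: [0.4977, -0.2623, 0.111]
tcp_rot: [3.141, -0.001, 3.141]
force: [-1.4, -0.0, -1.2]
width: 0.147
gripper_force: 97.6
```

View pics/s4.png

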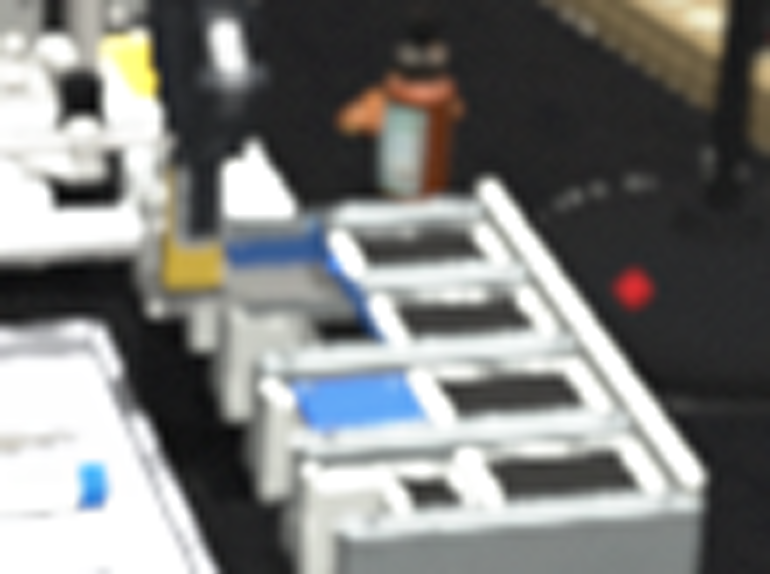

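The carrier stands tilted at about 60° against the step (side ≈ (350,190)). I'll push on over.

```bash
python3 -m jog '[[[-0.006,0,-0.003,0,0],[-0.012,0,-0.0045,0,0],[-0.0185,0,-0.005,0,0],[-0.024,0,-0.005,0,0],[-0.03,0,-0.0045,0,0],[-0.036,0,-0.004,0,0],[-0.042,0,-0.003,0,0],[-0.042,0,-0.003,0,0],[-0.042,0,-0.003,0,0],[-0.01,0,-0.003,0,0],[0.02,0,-0.003,0,0],[0.02,0,-0.003,0,0]]]'
python3 - <<'E'
from board import *
snap('side','s5.png',(300,150,410,232),7)
E
```

```text
time_s: 11.05
position: [0.4762, -0.2624, 0.1148]
tcp_rot: [3.141, -0.0, 3.141]
force: [0.9, -1.0, -1.2]
width: 0.142
gripper_force: 97.6
```

View pics/s5.png

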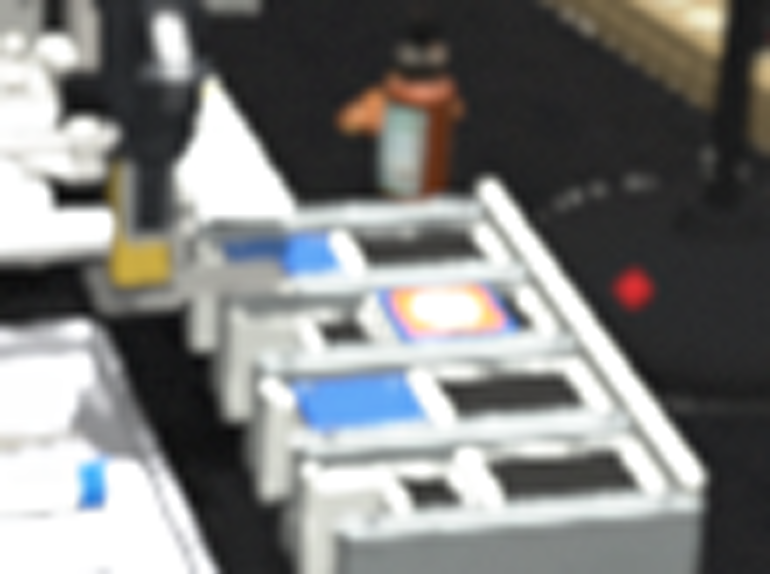

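The lane 2 carrier lies orange up at side ≈ (363,194). Before pushing it home, I'll touch the empty seat with the tip to calibrate the blade height.

```bash
python3 -m jog '[[[-0.021,0,0,0,0],[-0.021,0,0.015,0,0],[-0.021,0,0.026,0,0],[-0.021,0,0.0285,0,0],[-0.021,0,0.0285,0,0]]]'; python3 -m jog '[[[0,0,0.0015,0,0],[0,0,0.0015,0,0]]]';python3 -m jog '[[[0,0,0.0015,0,0],[0,0,0.0015,0,0]]]';python3 -m jog '[[[0,0,0.0015,0,0],[0,0,0.0015,0,0]]]'
```

```text
time_s: 11.72
position: [0.4987, -0.2624, 0.0856]
tcp_rot: [-3.142, -0.001, 3.141]
force: [0.6, 0.2, -0.9]
width: 0.145
gripper_force: 97.6
time_s: 11.98
position: [0.499, -0.2624, 0.0846]
tcp_rot: [-3.141, 0.001, 3.141]
force: [-0.7, 0.0, -1.8]
width: 0.146
gripper_force: 97.6
time_s: 12.22
position: [0.4989, -0.2623, 0.0827]
tcp_rot: [3.142, -0.0, 3.141]
force: [-0.3, 0.0, -1.4]
width: 0.147
gripper_force: 97.6
time_s: 12.48
position: [0.499, -0.2626, 0.0822]
tcp_rot: [-3.141, 0.001, -3.141]
force: [-3.7, 0.8, 5.1]
width: 0.146
gripper_force: 98.6
```

Contact came at TCP z 0.082, so the blade underside is 37 mm below the TCP, as assumed. Now I'll push home at TCP z 0.089.

```bash
python3 -m jog '[[[0,0,-0.008,0,0],[0,0,-0.008,0,0],[-0.008,0,-0.008,0,0],[-0.016,0,-0.008,0,0],[-0.024,0,-0.008,0,0],[-0.031,0,-0.008,0,0],[-0.036,0,-0.008,0,0],[-0.036,0,-0.008,0,0]]]'; python3 -m jog '[[[-0.002,0,0,0,0],[-0.003,0,0,0,0]]]';python3 -m jog '[[[-0.002,0,0,0,0],[-0.002,0,0,0,0]]]';python3 -m jog '[[[-0.001,0,0,0,0],[-0.002,0,0,0,0]]]'
```

```text
time_s: 13.48
position: [0.5352, -0.2623, 0.0891]
tcp_rot: [3.142, -0.0, 3.142]
force: [-0.2, 0.2, -0.7]
width: 0.146
gripper_force: 97.6
time_s: 13.72
position: [0.5378, -0.2624, 0.0893]
tcp_rot: [3.142, -0.0, 3.141]
force: [0.4, 0.1, -1.3]
width: 0.144
gripper_force: 97.6
time_s: 13.98
position: [0.54, -0.2624, 0.0893]
tcp_rot: [-3.142, 0.0, 3.141]
force: [-0.2, -0.6, -1.2]
width: 0.146
gripper_force: 97.6
time_s: 14.22
position: [0.5419, -0.2624, 0.0893]
tcp_rot: [-3.142, -0.0, 3.141]
force: [-1.5, -0.7, -1.0]
width: 0.15
gripper_force: 97.6
```

```bash
python3 -m jog '[[[-0.001,0,0,0,0],[-0.0015,0,0,0,0]]]';python3 -m jog '[[[-0.001,0,0,0,0],[-0.0015,0,0,0,0]]]'; python3 - <<'E'
from board import *
snap('side','s6.png',(300,150,410,232),7)
E
```

```text
time_s: 14.48
position: [0.5428, -0.2624, 0.0892]
tcp_rot: [3.141, -0.002, 3.141]
force: [-3.3, 0.3, 0.7]
width: 0.147
gripper_force: 97.7
time_s: 14.72
position: [0.5429, -0.2624, 0.089]
tcp_rot: [3.141, -0.004, 3.141]
force: [-6.6, -0.0, 2.4]
width: 0.142
gripper_force: 97.9
```

View pics/s6.png

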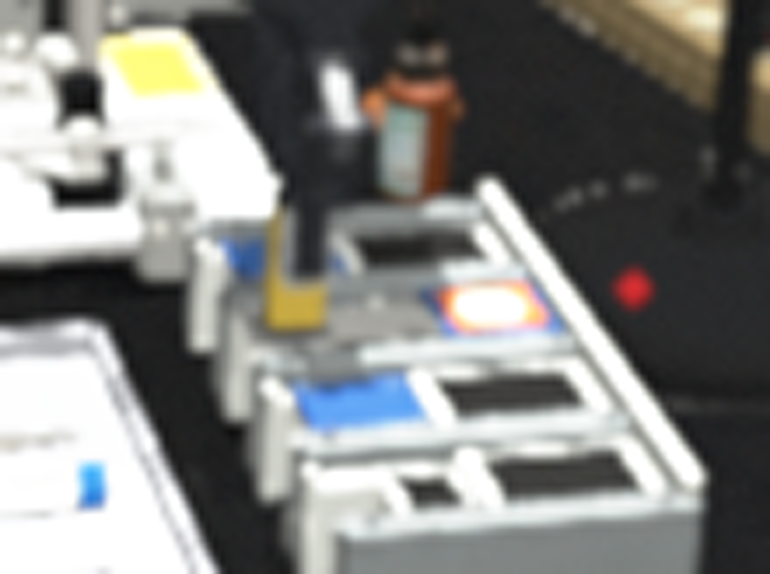

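The carrier is home: the force rose to 6.6 N at TCP x 0.543, and the orange face is tight to the fence at about (370,194). Next is lane 3.

```bash
python3 -m jog '[[[0.02,0,0,0,0],[0.05,0,-0.02,0,0],[0.08,0,-0.04,0,0],[0.1,-0.03,-0.04,0,0],[0.1,-0.07,-0.03,0,0],[0.1,-0.07,0,0,0],[0.1,-0.07,0.0195,0,0],[0.1,-0.07,0.0195,0,0],[0.1,-0.07,0.0195,0,0]]]'; python3 -m jog '[[[-0.01,0,0,0,0],[-0.02,0,0,0,0],[-0.036,0,0,0,0],[-0.036,0,0,0,0],[-0.036,0,0,0,0]]]'
```

```text
time_s: 15.9
position: [0.4458, -0.3327, 0.0708]
tcp_rot: [-3.14, 0.002, -3.141]
force: [-0.3, -0.4, -1.1]
width: 0.143
gripper_force: 97.8
time_s: 16.52
position: [0.481, -0.3322, 0.0695]
tcp_rot: [3.141, -0.001, 3.142]
force: [0.1, 0.2, -1.0]
width: 0.143
gripper_force: 97.8
```

```bash
python3 -m jog '[[[0,0,-0.005,0,0],[0,0,-0.0095,0,0],[-0.0006,0,-0.016,0,0],[-0.0022,0,-0.022,0,0],[-0.005,0,-0.028,0,0],[-0.0087,0,-0.033,0,0],[-0.013,0,-0.038,0,0],[-0.0185,0,-0.0415,0,0],[-0.0185,0,-0.0415,0,0],[-0.0185,0,-0.0415,0,0]]]'
python3 -m jog '[[[-0.006,0,-0.003,0,0],[-0.012,0,-0.0045,0,0],[-0.0185,0,-0.005,0,0],[-0.024,0,-0.005,0,0],[-0.03,0,-0.0045,0,0],[-0.036,0,-0.004,0,0],[-0.042,0,-0.003,0,0],[-0.042,0,-0.003,0,0],[-0.042,0,-0.003,0,0],[-0.01,0,-0.003,0,0],[0.02,0,-0.003,0,0],[0.02,0,-0.003,0,0]]]'
python3 - <<'E'
from board import *
snap('side','s7.png',(300,150,410,232),7)
E
```

```text
time_s: 17.77
position: [0.4993, -0.3323, 0.111]
tcp_rot: [3.141, -0.0, 3.141]
force: [-0.7, -0.5, -1.3]
width: 0.147
gripper_force: 97.8
time_s: 19.27
position: [0.4776, -0.3324, 0.1149]
tcp_rot: [3.142, -0.0, 3.14]
force: [0.9, -0.1, -1.4]
width: 0.146
gripper_force: 97.9
```

View pics/s7.png

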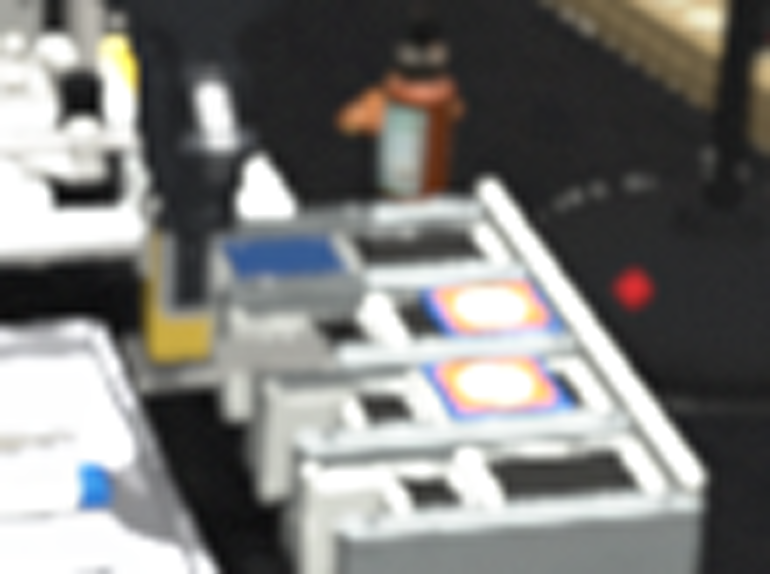

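Lane 3 is turned: orange up at side ≈ (371,204). Pushing home.

```bash
python3 -m jog '[[[0,0,0.015,0,0],[0,0,0.0257,0,0],[0,0,0.0257,0,0],[-0.01,0,0.0257,0,0],[-0.02,0,0.0257,0,0],[-0.03,0,0.0257,0,0],[-0.038,0,0.0257,0,0],[-0.046,0,0.0257,0,0],[-0.053,0,0.0257,0,0],[-0.06,0,0.0257,0,0],[-0.06,0,0.0257,0,0]]]'; for i in 1 2 ; do python3 -m jog '[[[-0.001,0,0,0,0],[-0.002,0,0,0,0]]]'; done; python3 -m jog '[[[-0.001,0,0,0,0],[-0.0015,0,0,0,0]]]'; python3 -m jog '[[[-0.001,0,0,0,0],[-0.0015,0,0,0,0]]]'
```

```text
time_s: 20.7
position: [0.5399, -0.3324, 0.0885]
tcp_rot: [-3.142, 0.0, -3.142]
force: [-0.3, -0.1, -1.1]
width: 0.142
gripper_force: 97.9
time_s: 20.95
position: [0.5412, -0.3324, 0.0886]
tcp_rot: [3.141, -0.0, 3.141]
force: [0.6, 0.3, -1.2]
width: 0.142
gripper_force: 97.9
time_s: 21.2
position: [0.5424, -0.3324, 0.0886]
tcp_rot: [3.141, -0.002, 3.141]
force: [-5.5, 0.3, 2.0]
width: 0.148
gripper_force: 98.1
time_s: 21.45
position: [0.5425, -0.3325, 0.0884]
tcp_rot: [3.141, -0.005, 3.141]
force: [-8.3, 0.4, 3.4]
width: 0.144
gripper_force: 98.4
time_s: 21.7
position: [0.5427, -0.3325, 0.0884]
tcp_rot: [3.141, -0.008, 3.141]
force: [-12.2, 1.3, 6.0]
width: 0.145
gripper_force: 98.8
```

Home (12 N at the fence). Now lane 1.

```bash
python3 -m jog '[[[0.02,0,0,0,0],[0.05,0,-0.02,0,0],[0.08,0,-0.04,0,0],[0.1,0.03,-0.04,0,0],[0.1,0.08,-0.04,0,0],[0.1,0.12,-0.03,0,0],[0.1,0.139,0,0,0],[0.1,0.139,0.0195,0,0],[0.1,0.139,0.0195,0,0],[0.1,0.139,0.0195,0,0]]]'
python3 -m jog '[[[-0.01,0,0,0,0],[-0.02,0,0,0,0],[-0.035,0,0,0,0],[-0.035,0,0,0,0],[-0.035,0,0,0,0]]]'
```

```text
time_s: 22.95
position: [0.4473, -0.1937, 0.0701]
tcp_rot: [-3.141, 0.002, 3.141]
force: [1.0, -0.8, -0.3]
width: 0.153
gripper_force: 97.8
time_s: 23.58
position: [0.4814, -0.1933, 0.0688]
tcp_rot: [3.141, -0.001, 3.141]
force: [-0.1, 0.8, -0.1]
width: 0.143
gripper_force: 97.8
```

```bash
python3 -m jog '[[[0,0,-0.005,0,0],[0,0,-0.01,0,0],[-0.0006,0,-0.0165,0,0],[-0.0022,0,-0.0225,0,0],[-0.005,0,-0.0285,0,0],[-0.0087,0,-0.0335,0,0],[-0.013,0,-0.0385,0,0],[-0.0185,0,-0.042,0,0],[-0.0185,0,-0.042,0,0],[-0.0185,0,-0.042,0,0]]]'
python3 -m jog '[[[-0.006,0,-0.003,0,0],[-0.012,0,-0.0045,0,0],[-0.0185,0,-0.005,0,0],[-0.024,0,-0.005,0,0],[-0.03,0,-0.0045,0,0],[-0.036,0,-0.004,0,0],[-0.042,0,-0.003,0,0],[-0.042,0,-0.003,0,0],[-0.042,0,-0.003,0,0],[-0.01,0,-0.003,0,0],[0.02,0,-0.003,0,0],[0.02,0,-0.003,0,0]]]'
python3 - <<'E'
from board import *
snap('side','s8.png',(300,150,410,232),7)
E
```

```text
time_s: 24.82
position: [0.4997, -0.1933, 0.1108]
tcp_rot: [3.141, -0.001, 3.141]
force: [0.0, -0.0, -1.8]
width: 0.145
gripper_force: 97.8
time_s: 26.32
position: [0.4782, -0.1934, 0.1145]
tcp_rot: [3.141, -0.0, 3.141]
force: [0.5, 0.1, -0.8]
width: 0.144
gripper_force: 97.8
```

View pics/s8.png

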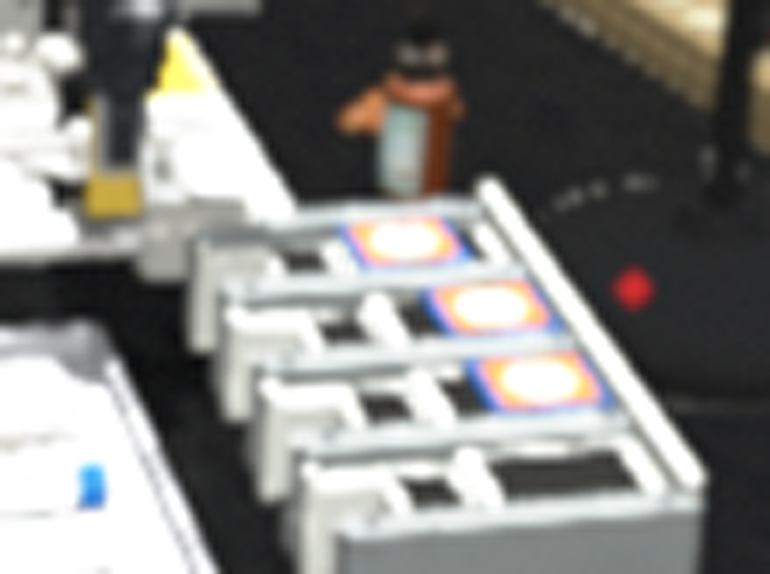

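All three carriers are orange up; lanes 2 and 3 are home. Next I'll push lane 1, at side ≈ (358,184).

```bash
python3 -m jog '[[[0,0,0.015,0,0],[0,0,0.0252,0,0],[0,0,0.0252,0,0],[-0.01,0,0.0252,0,0],[-0.02,0,0.0252,0,0],[-0.03,0,0.0252,0,0],[-0.038,0,0.0252,0,0],[-0.046,0,0.0252,0,0],[-0.053,0,0.0252,0,0],[-0.06,0,0.0252,0,0],[-0.06,0,0.0252,0,0]]]'; for i in 1 2 ; do python3 -m jog '[[[-0.001,0,0,0,0],[-0.002,0,0,0,0]]]'; done; python3 -m jog '[[[-0.001,0,0,0,0],[-0.0015,0,0,0,0]]]'
```

```text
time_s: 27.75
position: [0.5404, -0.1934, 0.0888]
tcp_rot: [-3.142, 0.0, 3.141]
force: [-0.7, 0.3, -0.9]
width: 0.148
gripper_force: 97.8
time_s: 28.0
position: [0.5417, -0.1934, 0.0889]
tcp_rot: [3.142, -0.0, 3.141]
force: [0.3, -0.0, -2.0]
width: 0.149
gripper_force: 97.8
time_s: 28.25
position: [0.5432, -0.1934, 0.0888]
tcp_rot: [3.142, -0.001, 3.141]
force: [-4.0, 1.5, 0.7]
width: 0.146
gripper_force: 97.9
time_s: 28.5
position: [0.5434, -0.1934, 0.0885]
tcp_rot: [3.141, -0.004, 3.141]
force: [-7.7, 0.7, 1.9]
width: 0.144
gripper_force: 98.2
```

```bash
python3 -m jog '[[[0.02,0,0,0,0],[0.05,0,-0.02,0,0],[0.09,0,-0.05,0,0],[0.125,-0.0236,-0.05,-0.05,0],[0.148,-0.0236,-0.05,-0.103,0],[0.148,-0.0236,-0.05,-0.103,0],[0.148,-0.0236,-0.05,-0.103,0]]]'
python3 - <<'E'
from board import *
im=capture('side'); 
for l in('carrier_1',):
    print([(np.round(d['pixel'],1).tolist(),ray('side',d['pixel'],.053)[:2],round(d['confidence'],2)) for d in tip_of('side',l)])
im=im[140:270,230:410]; cv2.imwrite('pics/s9.png',cv2.resize(im,None,fx=4.4,fy=4.4,interpolation=cv2.INTER_CUBIC))
E
```

```text
time_s: 29.38
position: [0.3983, -0.217, 0.1392]
tcp_rot: [-3.141, 0.001, -3.039]
force: [0.2, -0.5, -0.4]
width: 0.145
gripper_force: 97.9
[([376.5, 204.2], array([ 0.6283, -0.329 ]), 0.65), ([359.8, 169.0], array([ 0.6511, -0.0734]), 0.58), ([365.0, 185.5], array([ 0.6314, -0.2022]), 0.4)]
```

View pics/s9.png

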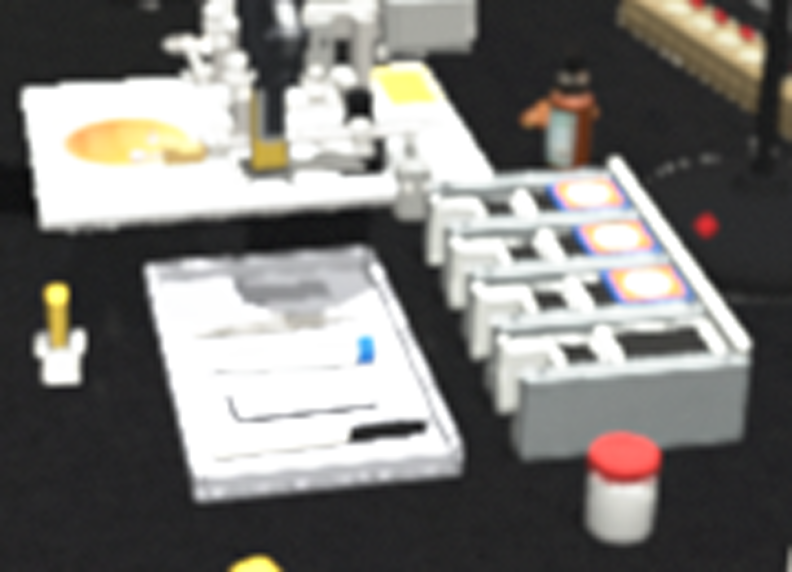

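All three carriers sit at the fence (x ≈ 0.047 in the board frame). Now I'll lower the lifter into the tray.

```bash
python3 -m jog '[[[0,0,0.05,0,0],[0,0,0.085,0,0],[0,0,0.095,0,0],[0,0,0.0975,0,0],[0,0,0.0985,0,0],[0,0,0.0985,0,0]]]'; python3 -m jog '[[[0,0,0,0,0.2],[0,0,0,0,0.3],[0,0,0,0,0.4],[0,0,0,0,0.5],[0,0,0,0,0.5],[0,0,0,0,0.5]]]'; python3 -m jog '[[[0,0,-0.01,0,0.5],[0,0,-0.03,0,0.5],[0,0,-0.08,0,0.5],[0,0,-0.13,0,0.5],[0.04,0,-0.16,0,0.5],[0.04,0,-0.16,0,0.5],[0.04,0,-0.16,0,0.5]]]'
python3 - <<'E'
from board import *
im=capture('side')[140:270,230:410]; cv2.imwrite('pics/s10.png',cv2.resize(im,None,fx=4.4,fy=4.4,interpolation=cv2.INTER_CUBIC))
for l in('lifter','lifter_tip'): print([(ray('side',d['pixel'],.004)[:2],round(d['confidence'],2)) for d in tip_of('side',l)])
E
```

```text
time_s: 30.22
position: [0.3983, -0.2171, 0.0413]
tcp_rot: [-3.141, 0.002, -3.039]
force: [0.1, 0.8, -1.6]
width: 0.149
gripper_force: 98.1
time_s: 30.98
position: [0.3974, -0.2169, 0.0404]
tcp_rot: [3.142, -0.0, -3.039]
force: [-0.4, 0.2, -0.2]
width: 0.497
gripper_force: 0.0
time_s: 31.85
position: [0.3575, -0.2209, 0.2006]
tcp_rot: [3.141, 0.001, -3.039]
force: [0.2, 0.0, -0.3]
width: 0.501
gripper_force: 0.0
[(array([ 0.3341, -0.6409]), 0.71), (array([ 0.2486, -0.2537]), 0.69)]
[(array([ 0.3032, -0.5644]), 0.97), (array([ 0.4783, -0.2041]), 0.52), (array([ 0.2384, -0.3204]), 0.51)]
```

View pics/s10.png

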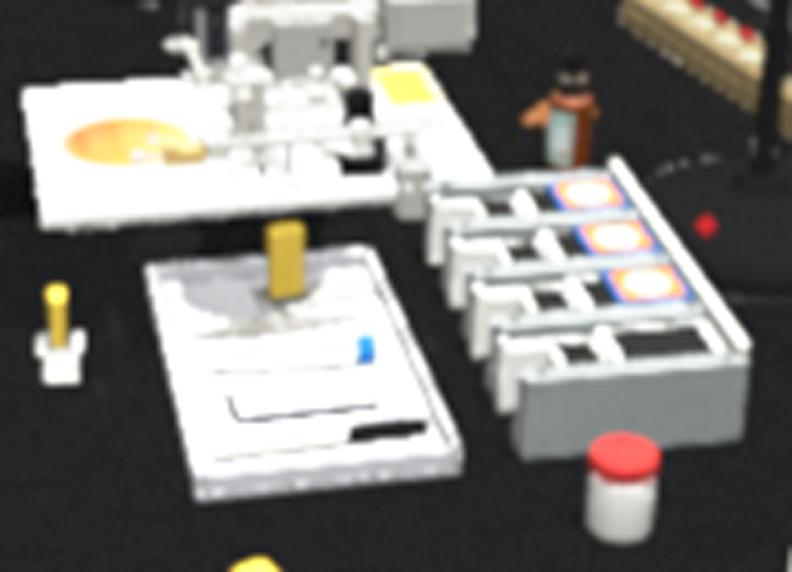

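The lifter stands upright in the tray at side (295,200), the other tools are in place, and all three carriers are orange up and home. I'll hand in.

```bash
python3 -c "
from bench import *
print(close_job())"
```

```text
the job is handed in; nothing more can be done
None
```

The job is handed in: all three carriers were turned orange face up and pushed home against the fence, and the lifter stands back in the tray; the hand-in returned no verdict.

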